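# Charge the mixing cup at the ball dispenser and hold its spring gate open

### The arm

A 6-joint arm with a two-finger parallel gripper is mounted at the origin on a cart in front of the work surface, level with it; the furniture and walls round the work are solid. World frame = base frame: x ahead of the robot, y to its left, z up, the work surface at z = 0. Lengths are in m, angles in rad, forces in N, time in s.
With the tool pointing down it reaches from about 0.15 to 0.775 m from the base axis. Payload 6.1 kg.
Tool frame: the origin (TCP) lies between the finger pads; the fingertips stand 19 mm ahead of it and the grasp point (between the pads) is the TCP; z points along the fingers, x is the direction in which the jaws open and shut, and the axes are right-handed (so a half turn about z gives the same grasp; the last joint's range is limited). The gripper opens to 85 mm and grips with 20 to 120 N. Pads are 22 mm wide; open, the fingers measure 114 mm over their backs; the gripper's body (76 mm by 85 mm) begins 54 mm behind the grasp point. The pads swing forward as they close: fully open they stand 13 mm farther back than shut.
Start: joints at [-1.172, 0.126, -0.04, 1.405, 0, 1.571], TCP at [0.204, -0.484, 0.25] pointing down, gripper open.
Joint ranges: [-2.72, 2.72], [-0.95, 1.95], [-1.27, 1.35], [-1.78, 2.02], [-1.46, 1.47], [-3.14, 3.14]. Speed limits (rad/s): [2.39, 2.39, 3.01, 3.14, 3.14, 3.14].

### API

Orientations are given as a unit quaternion [w, x, y, z].
In Python, from plant import env gives the robot as it stands. The module is installed in compiled form; this text tells all that it offers.
- The arm moves only by the tool send_rows, never from a script. Its argument "plan" is a list that holds one entry, the list of rows, each a list of 6 numbers: the shift along the tool's x, y, z scaled (see below), then the turn, a rotation vector about the tool's x, y, z scaled (see below). A call has 1 to 12 rows; each row is the pose to reach, as a shift and turn from the pose measured when the call began, along the tool's axes at that moment; what a row does not reach only later rows make up. The controller multiplies each number of a shift by 1000 mm and each number of a turn by pi/4 rad. A row lasts 1/12 s, in which the tool goes at most 41.7 mm and 7.16 degrees, less where a joint would pass 70% of its speed; a pose out of reach is approached as far as the arm can. A call with a number of a shift or a turn outside -1 to 1 is refused whole. A call with a gripper value outside its range is refused whole. "hand" is the opening, from 0 (shut) to 1 (fully open), set as the call begins (left out, the last holds). The fingers move at their own pace and stop on an object; "squeeze" is the grip in N (left out, the last holds). Time passes only in rows, so rows that repeat a pose let the fingers close. It gives the time, the measured TCP pose, the force and the opening at its end, in the units of the state.
- env.get_state(): the state, without advancing time (a new reading comes with each control period).
- env.grab_frame(name): name is "scene" or "top"; returns the picture (480x640x3 uint8, red, green, blue); there is no depth.
- env.calibration(name): a dict with "fx", "fy", "cx", "cy" (pixels), "R" (3x3) and "t" (3): a world point X has camera coordinates R X + t. Camera axes: x right, y down, z forward; pixel columns grow to the right and rows downward; lengths in m; the calibration is good to about 2 mm. A picture is of the moment at which its call begins. calibration takes no time and is no camera call.
- env.close_job(): hands the job in, once; it reports no verdict.
The state is a dict: "time_s": time; "joint_positions": joint angles; "dq": joint speeds; "tau": joint torques, N m; "tool_pos": TCP position; "tcp_rot": TCP orientation; "wrist_force": force on the tool from outside, world axes, zero at the start; "wrist_torque": the same for the moment, N m; "width": finger opening in m.
Only numpy, scipy, OpenCV 4.12 (cv2) and the standard library are available. Lean on these libraries where they do the work, as an engineer would, in place of code of your own. Each camera call takes 0.05 s, during which the arm holds its last target. There are 200 camera calls.

### The job

First slide the long-handled metal cup in between the guide rails of the ball dispenser, under its spout and all the way back against the back plate, standing flat on the bench, and leave it there. Then pull the dispenser's spring-return gate out by its upright handle until the black line across the gate has just come level with the side of the housing (32 mm out), so that the three steel balls fall into the cup, and finish while still gripping the handle and keeping the gate at that line: it springs shut if let go, and I want to drop more balls in from the top. Leave the other things on the bench where they are.

Things in the scene. Friction and masses are not known exactly. Their poses are not given: they have to be found in the camera images.
- dispenser: Grey ball dispenser fixed to the bench. Origin on the bench top, 4 mm in front of the spout's axis; z up, +x the way the cup slides in, -y the way the gate is pulled out. A cup pushed home against the back plate (face at x = +31 mm, 122 mm high) has its centre at x = +3 mm, y = 0.
- rail_mouth (a point): Bench point midway in the flared mouth of the two aluminium guide rails, at x = -65 mm, y = 0 in the dispenser's frame (axes the same). The rails are 18 mm high, lie along x, inner faces 62 mm apart; over the first 20 mm the mouth narrows to that from about 75 mm.
- spout (a point): Centre of the spout's lower end (32 mm wide, 85 mm above the bench). The housing above it has its underside at 95 and its top at 120 mm, in the dispenser's frame x = -23 to +31, y = -30 to +50 mm; a spring case goes on to y = +80 mm. A clear tube with the balls, 29 mm wide, stands above the spout up to 170 mm.
- cup: Loose square open cup of sheet steel, 56 x 56 mm, 55 mm high, wall 3 mm, with a handle; origin under the cup's centre, z up. The handle goes off to the cup's -x: a flat strap 18 mm wide at 20 mm height to an upright black grip centred at x = -95 mm. The whole weighs about 0.14 kg; the cup's +x face goes against the back plate.
- cup_grip (a point): Point on the cup's upright black grip, 45 mm above the cup's underside. The grip is 12 mm wide (cup's y), 22 mm long (cup's x), from the bench to 66 mm height. Axes as the cup's; the cup's centre is 95 mm along +x from here.
- cup_floor (a point): Centre of the cup's inner floor, 3 mm above its underside; axes as the cup's.
- gate (a joint): Slide of the dispenser's gate in m: 0 shut (start), 0.060 fully out, along the dispenser's -y. At 0.032 the black line on top of the gate is level with the housing's -y side face and the gate's hole lies under the tube. A spring pulls it shut with about 4 N at 0 and 7.5 N at 0.032.
- gate_grip (a point): Point to grip on the gate's upright black handle post: 14 mm across, from 113 to 160 mm above the bench, with a 20 mm cap on top to 166 mm; this point is at 138 mm height. It moves with the gate; when shut it is at x = +4, y = -90 mm in the dispenser's frame. Axes as the dispenser's.
- ball0_center (a point): Centre of a loose steel ball, 16 mm across, at the start in the dispenser's clear tube above the gate
- ball1_center (a point): Centre of a loose steel ball, 16 mm across, at the start in the dispenser's clear tube above the gate
- ball2_center (a point): Centre of a loose steel ball, 16 mm across, at the start in the dispenser's clear tube above the gate
- bottle: bystander: plain cream bottle, 62 mm across, 130 mm high; origin under its centre
- dropper: bystander: small blue bottle with white cap, 33 mm across, 85 mm high; origin under its centre
- pot: bystander: small clear mixing pot, 72 mm across, 70 mm high; origin under its centre
- tape: bystander: roll of masking tape lying flat, 99 mm across, 25 mm high; origin under its centre

How it is judged:
By the outcome, as a careful person would: the job done as asked, in the order asked, and still so for the second after the job is handed in, while the arm keeps its last pose, push and grip.
It also fails if it takes over 54 s, if anything falls off the work surface, if the arm or the gripper's body presses on something with over 40 N, if the wrist force passes 120 N, or if a joint passes its speed limit or range.

## Working session

There is one attempt and no reset: what is moved stays moved. The work goes in short steps, Python scripts to look and compute and a tool call to move; the robot and the scene stay as the last step left them, time stands still between calls to the robot, and variables do not carry over. Pictures are saved under pics/ and viewed, about 8 in all and at most 12, crops included, and the job is handed in when it is done.

Besides the shell and the picture viewer there is one more tool, called after "Request:" as a command line: name --argument value ..., lists and objects as JSON in quotes. send_rows: Moves the arm, as the interface text tells. Its arguments: {"type":"object","properties":{"plan":{"type":"array"},"hand":{"type":"number"},"squeeze":{"type":"number"}},"required":["plan"]}

```bash
mkdir -p pics
python3 - <<'E'
from plant import env
import cv2
print(env.get_state())
for n in("scene","top"):
    c=env.calibration(n);print(n,c)
    cv2.imwrite(f"pics/{n}0.png",env.grab_frame(n)[:,:,::-1])
E
```

```text
{'time_s': 0.0, 'joint_positions': array([-1.17197733e+00,  1.26399725e-01, -4.06261416e-02,  1.40539665e+00,
        1.82409073e-05,  1.57076297e+00]), 'dq': array([-1.01291736e-03,  5.10336111e-05, -3.91355356e-04,  1.72917877e-03,
        3.42675259e-04, -1.40094955e-04]), 'tau': array([ 4.46397707e-04, -4.35915184e+01,  3.52925134e+01,  1.72545039e-02,
       -4.31831313e-05,  1.28076434e-05]), 'tool_pos': array([ 0.2037297 , -0.48344412,  0.2495098 ]), 'tcp_rot': array([-4.57270973e-04,  8.33174684e-01, -5.53009299e-01, -6.72392004e-04]), 'wrist_force': array([ 0.53721035, -0.06209535, -0.06401234]), 'wrist_torque': array([-0.00576682, -0.02285736,  0.08121029]), 'width': 0.08540306126373103}
scene {'fx': 515.3525019334937, 'fy': 515.3525019334937, 'cx': 325.9429242154973, 'cy': 233.8886365421189, 'R': array([[-0.87507193, -0.48392232,  0.00826491],
       [-0.27615205,  0.48519333, -0.82965504],
       [ 0.39747851, -0.7282902 , -0.5582152 ]]), 't': array([0.38300154, 0.34621541, 0.86751704])}
top {'fx': 519.3999871372276, 'fy': 519.3999871372276, 'cx': 322.71638665381096, 'cy': 240.04763060666806, 'R': array([[ 1.88103415e-02, -9.99820665e-01,  2.19271116e-03],
       [-9.94169415e-01, -1.89368262e-02, -1.06153529e-01],
       [ 1.06176015e-01, -1.83142240e-04, -9.94347334e-01]]), 't': array([-0.20168035,  0.57045094,  1.67256053])}
```

View pics/scene0.png

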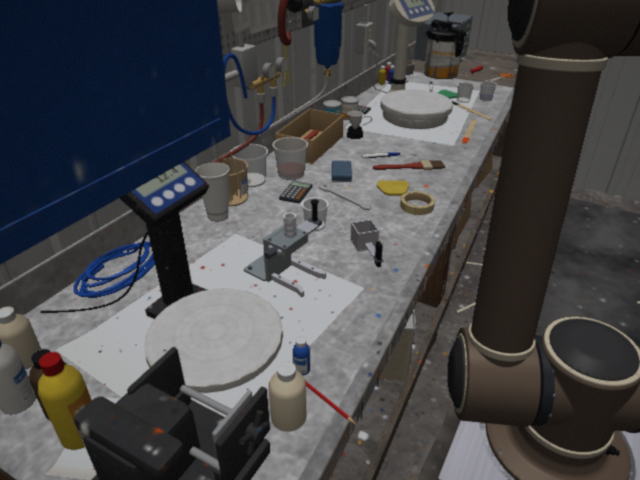

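View pics/top0.png

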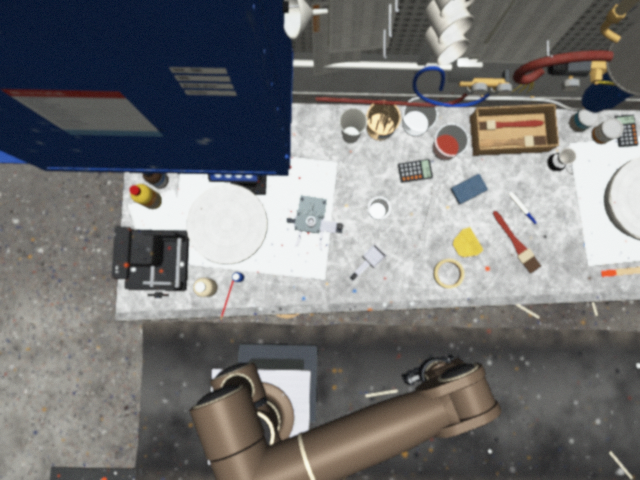

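The scene view shows the cup at about (365,235) with its grip at (378,252), and the dispenser at (285,250). In the top view the cup is at (373,256), the dispenser at (310,215) and the gate handle at about (337,228). I'll enlarge both.

Run:
```python
import cv2,numpy as np
a=cv2.imread("pics/scene0.png")[190:310,230:400]
b=cv2.imread("pics/top0.png")[185:290,280:400]
a=cv2.resize(a,None,fx=4.7,fy=4.7,interpolation=cv2.INTER_CUBIC)[:, :800]
cv2.imwrite("pics/a.png",a)
b=cv2.resize(b,None,fx=5.5,fy=5.5,interpolation=cv2.INTER_CUBIC)
cv2.imwrite("pics/b.png",b)
```

```text
(no output)
```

View pics/a.png

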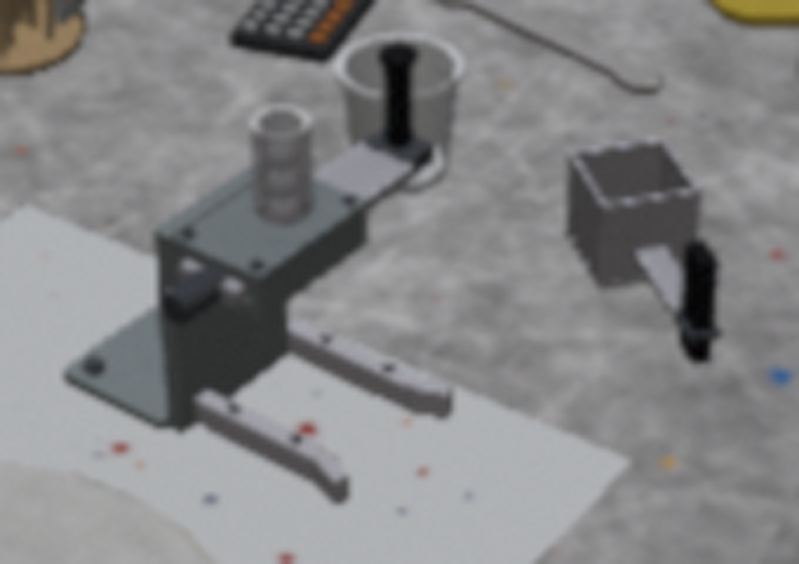

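View pics/b.png

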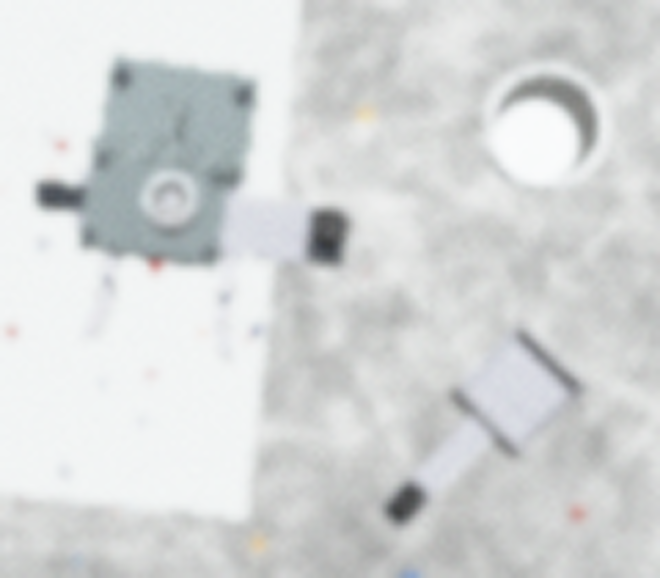

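```bash
cat > h.py <<'E'
import numpy as np, cv2
from plant import env
C={n:env.calibration(n) for n in("scene","top")}
def P(n):
    c=C[n];K=np.array([[c["fx"],0,c["cx"]],[0,c["fy"],c["cy"]],[0,0,1]]);return K@np.c_[c["R"],c["t"]]
def tri(s,t):
    X=cv2.triangulatePoints(P("scene"),P("top"),np.float64(s),np.float64(t)).ravel();X=X[:3]/X[3]
    e=[np.linalg.norm((lambda q:q[:2]/q[2])(P(n)@np.r_[X,1])-p) for n,p in(("scene",s),("top",t))]
    return X,e
def plane(n,p,z):
    M=P(n);H=np.c_[M[:,0],M[:,1],M[:,2]*z+M[:,3]];q=np.linalg.solve(H,np.r_[p,1]);return q[:2]/q[2]
ca=lambda p:(np.array(p)+.5)/4.7-.5+[230,190]
cb=lambda p:(np.array(p)+.5)/5.5-.5+[280,185]
E
python3 - <<'E'
from h import *
np.set_printoptions(precision=4,suppress=True)
for k,s,t,z in [("cap",(398,50),(328,226),.166),("tube",(282,118),(170,198),.17),("grip",(700,247),(405,502),.066),("rimc",(634,175),(518,392),.055),
 ]:
    s,t=ca(s),cb(t);print(k,*tri(s,t),"planes",plane("scene",s,z),plane("top",t,z))
for k,p,z in[("postbase",(398,140),.113),("railR",(447,388),.018),("railL",(343,478),.018),("gripbot",(697,355),0),
 ("hA",(158,235),.12),("hB",(262,275),.12),("hC",(365,207),.12),("rim",(572,155),.055),("rim",(660,145),.055),("rim",(697,193),.055),("rim",(607,205),.055),("Rk",(290,325),.018),("Lk",(203,395),.018)]: print(k,plane("scene",ca(p),z))
for k,p,z in[("h",(85,243),.12),("h",(213,262),.12),("h",(120,60),.12),("h",(255,80),.12),("rim",(520,332),.055),("rim",(580,388),.055),("rim",(515,452),.055),("rim",(457,395),.055),("railL",(95,335),.018),("railR",(225,355),.018)]: print("top",k,plane("top",cb(p),z))
E
```

```text
cap [ 0.6034 -0.2401  0.1696] [np.float64(0.2443419753133677), np.float64(0.18361514879111748)] planes [ 0.6059 -0.2456] [ 0.6044 -0.24  ]
tube [ 0.6162 -0.1534  0.1732] [np.float64(0.504685785080186), np.float64(0.36096647385183567)] planes [ 0.618 -0.158] [ 0.6177 -0.1528]
grip [ 0.4569 -0.29    0.0721] [np.float64(0.16088524063842952), np.float64(0.11825665007929247)] planes [ 0.4597 -0.2983] [ 0.4574 -0.2902]
rimc [ 0.5235 -0.3561  0.0563] [np.float64(0.06436000650441549), np.float64(0.04981287451678424)] planes [ 0.5244 -0.3578] [ 0.5235 -0.3563]
postbase [ 0.6065 -0.2461]
railR [ 0.5448 -0.1874]
railL [ 0.5543 -0.1026]
gripbot [ 0.4558 -0.2961]
hA [ 0.6573 -0.1082]
hB [ 0.5972 -0.105 ]
hC [ 0.5847 -0.1767]
rim [ 0.5625 -0.3591]
rim [ 0.525  -0.3922]
rim [ 0.4877 -0.3586]
rim [ 0.5244 -0.3245]
Rk [ 0.641  -0.1933]
Lk [ 0.6476 -0.1227]
top h [ 0.5983 -0.104 ]
top h [ 0.5888 -0.1767]
top h [ 0.7037 -0.1214]
top h [ 0.6937 -0.1985]
top rim [ 0.5588 -0.3572]
top rim [ 0.5265 -0.3926]
top rim [ 0.4883 -0.3548]
top rim [ 0.521  -0.3206]
top railL [ 0.5558 -0.1059]
top railR [ 0.5452 -0.1841]
```

```bash
cat >> h.py <<'E'
from scipy.spatial.transform import Rotation as Ro
def rot(q): return Ro.from_quat(np.r_[q[1:],q[0]])
def go(p,yaw,n=1):
    """tool-frame scaled shift/turn to world p, tool down, jaw axis at yaw deg; n-step list"""
    s=env.get_state();R0=rot(s["tcp_rot"]);y=np.radians(yaw);c,d=np.cos(y),np.sin(y)
    R1=Ro.from_matrix(np.array([[c,d,0],[d,-c,0],[0,0,-1]]))
    sh=R0.inv().apply(np.array(p)-s["tool_pos"]);tu=(R0.inv()*R1).as_rotvec()/(np.pi/4)
    x=R0.as_matrix()[:,0]
    print("t",s["time_s"],"pos",s["tool_pos"].round(4),"yaw",np.degrees(np.arctan2(x[1],x[0])).round(2),"q",s["joint_positions"].round(3),"F",s["wrist_force"].round(2),"w",round(s["width"],4))
    print("shift",sh.round(4),"turn",tu.round(4),"rows>=",max(np.linalg.norm(sh)/.0417,np.linalg.norm(tu)*45/7.16).round(1))
O=np.array([.6127,-.1529]);TH=np.radians(-8)
def D(x,y): return O+np.array([x*np.cos(TH)-y*np.sin(TH),x*np.sin(TH)+y*np.cos(TH)])
E
python3 -c "
from h import *
go([.457,-.291,.16],-20);go([.457,-.291,.16],45.3)"
```

```text
t 0.1 pos [ 0.2037 -0.4835  0.2496] yaw -67.15 q [-1.172  0.126 -0.041  1.405 -0.     1.571] F [-1.33 -0.63  0.83] w 0.0854
shift [-0.0789 -0.3082  0.0897] turn [-8.0000e-04  1.8000e-03 -1.0478e+00] rows>= 7.9
t 0.1 pos [ 0.2037 -0.4835  0.2496] yaw -67.15 q [-1.172  0.126 -0.041  1.405 -0.     1.571] F [-1.33 -0.63  0.83] w 0.0854
shift [-0.0789 -0.3082  0.0897] turn [-1.9000e-03  1.3000e-03 -2.4989e+00] rows>= 15.7
```

Request:
send_rows --plan '[[[-0.01, -0.035, 0.01, 0, 0, -0.1], [-0.02, -0.07, 0.02, 0, 0, -0.22], [-0.03, -0.11, 0.03, 0, 0, -0.35], [-0.04, -0.15, 0.04, 0, 0, -0.48], [-0.05, -0.19, 0.05, 0, 0, -0.6], [-0.06, -0.23, 0.06, 0, 0, -0.72], [-0.07, -0.27, 0.075, 0, 0, -0.85], [-0.079, -0.308, 0.09, 0, 0, -0.95], [-0.079, -0.308, 0.09, 0, 0, -1]]]' --hand 0.6

```text
time_s: 0.85
tool_pos: [0.4597, -0.2869, 0.1565]
tcp_rot: [-0.002, 0.982, -0.188, -0.002]
wrist_force: [-0.4, 0.3, 0.5]
width: 0.051
```

```bash
python3 -c "
from h import *
go([.457,-.291,.12],45.3)"
```

```text
t 0.85 pos [ 0.4597 -0.2869  0.1565] yaw -21.64 q [-0.559  0.177 -0.185  1.213  0.003  1.389] F [-0.37  0.33  0.48] w 0.051
shift [-0.0008  0.0049  0.0365] turn [-0.0068  0.0019 -1.4876] rows>= 9.3
```

Request:
send_rows --plan '[[[0, 0.003, 0.01, 0, 0, -0.15], [0, 0.005, 0.015, 0, 0, -0.3], [0, 0.005, 0.02, 0, 0, -0.45], [0, 0.005, 0.025, 0, 0, -0.6], [0, 0.005, 0.03, 0, 0, -0.75], [0, 0.005, 0.035, 0, 0, -0.9], [0, 0.005, 0.035, -0.004, 0, -1], [0, 0.005, 0.035, -0.004, 0, -1]]]'

```text
time_s: 1.52
tool_pos: [0.4573, -0.291, 0.1207]
tcp_rot: [-0.002, 0.979, 0.203, -0.002]
wrist_force: [-0.9, -0.6, 1.3]
width: 0.0515
```

```bash
python3 -c "
from h import *
go([.457,-.291,.12],45.3)"
```

```text
t 1.5167 pos [ 0.4573 -0.291   0.1207] yaw 23.47 q [-0.567  0.192 -0.247  1.136  0.     0.594] F [-0.87 -0.61  1.26] w 0.0515
shift [-0.0003 -0.0001  0.0007] turn [-0.0053  0.0022 -0.4851] rows>= 3.0
```

Turn the rest, then look from above the grip.

Request:
send_rows --plan '[[[0, 0, 0, 0, 0, -0.16], [0, 0, 0, 0, 0, -0.32], [0, 0, 0, -0.005, 0, -0.485], [0, 0, 0, -0.005, 0, -0.485]]]'

```text
time_s: 1.85
tool_pos: [0.4572, -0.2909, 0.1206]
tcp_rot: [-0.0, 0.923, 0.386, -0.001]
wrist_force: [0.6, 0.5, -0.1]
width: 0.0515
```

Run:
```python
from h import *
go([.457,-.291,.046],45.3)
a=env.grab_frame("scene")[:,:,::-1][170:320,300:460];b=env.grab_frame("top")[:,:,::-1][190:310,300:420]
r=lambda i,w,h:cv2.resize(i,(w,h),interpolation=cv2.INTER_CUBIC)
cv2.imwrite("pics/c.png",np.hstack([r(a,400,375),r(b,375,375)]))
```

```text
t 1.85 pos [ 0.4572 -0.2909  0.1206] yaw 45.36 q [-5.660e-01  1.900e-01 -2.500e-01  1.132e+00 -1.000e-03  2.130e-01] F [ 0.55  0.49 -0.06] w 0.0515
shift [-0.0001 -0.      0.0746] turn [-0.001   0.0022  0.0014] rows>= 1.8
```

View pics/c.png

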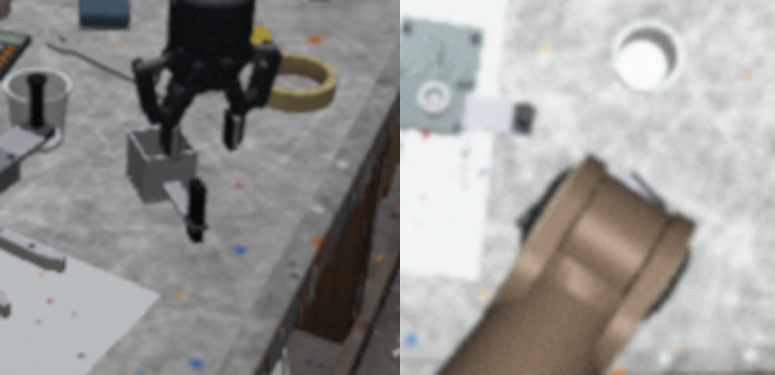

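The fingers hang over the grip (tips at about (170,150) and (233,140) in the left crop, grip below them at (197,200)), so I can go down and close.

Request:
send_rows --plan '[[[0, 0, 0.02, 0, 0, 0], [0, 0, 0.04, 0, 0, 0], [0, 0, 0.06, 0, 0, 0], [0, 0, 0.074, 0, 0, 0], [0, 0, 0.074, 0, 0, 0]]]'

```text
time_s: 2.37
tool_pos: [0.4553, -0.2899, 0.0436]
tcp_rot: [-0.002, 0.924, 0.381, -0.002]
wrist_force: [-0.6, 0.3, -0.2]
width: 0.0514
```

Request:
send_rows --plan '[[[0, 0, 0, 0, 0, 0], [0, 0, 0, 0, 0, 0], [0, 0, 0, 0, 0, 0], [0, 0, 0, 0, 0, 0], [0, 0, 0, 0, 0, 0], [0, 0, 0, 0, 0, 0], [0, 0, 0, 0, 0, 0], [0, 0, 0, 0, 0, 0]]]' --hand 0 --squeeze 50

```text
time_s: 3.03
tool_pos: [0.456, -0.2902, 0.0447]
tcp_rot: [-0.001, 0.925, 0.381, -0.002]
wrist_force: [-1.3, 1.0, 5.0]
width: 0.0115
```

Run:
```python
from h import *
p=D(-.205,0);print(p);go([*p,.055],82)
```

```text
[ 0.40969505 -0.12436951]
t 3.0333 pos [ 0.456  -0.2902  0.0447] yaw 44.81 q [-0.566  0.238 -0.365  0.972 -0.001  0.223] F [-1.32  0.98  5.03] w 0.0115
shift [ 0.084  -0.1503 -0.0098] turn [-0.0058  0.001  -0.8264] rows>= 5.2
```

Run:
```python
from h import *
p=D(-.225,0);print(p);go([*p,.053],82)
```

```text
[ 0.38988968 -0.12158605]
t 3.0333 pos [ 0.456  -0.2902  0.0447] yaw 44.81 q [-0.566  0.238 -0.365  0.972 -0.001  0.223] F [-1.32  0.98  5.03] w 0.0115
shift [ 0.0719 -0.1662 -0.0078] turn [-0.0058  0.001  -0.8264] rows>= 5.2
```

Request:
send_rows --plan '[[[0, 0, -0.008, 0, 0, 0], [0, -0.015, -0.008, 0, 0, -0.06], [0.005, -0.035, -0.008, 0, 0, -0.14], [0.012, -0.055, -0.008, 0, 0, -0.24], [0.02, -0.075, -0.008, 0, 0, -0.34], [0.03, -0.095, -0.008, 0, 0, -0.44], [0.04, -0.115, -0.008, 0, 0, -0.55], [0.05, -0.135, -0.008, 0, 0, -0.65], [0.062, -0.152, -0.008, 0, 0, -0.75], [0.072, -0.166, -0.008, -0.006, 0, -0.826], [0.072, -0.166, -0.008, -0.006, 0, -0.826], [0.072, -0.166, -0.008, -0.006, 0, -0.826]]]'

```text
time_s: 4.03
tool_pos: [0.39, -0.1213, 0.0536]
tcp_rot: [0.001, 0.755, 0.656, -0.0]
wrist_force: [0.3, -1.0, -1.8]
width: 0.0114
```

Run:
```python
from h import *
p=D(-.205,0);go([*p,.047],82)
a=env.grab_frame("scene")[:,:,::-1][190:330,240:430];b=env.grab_frame("top")[:,:,::-1][185:305,270:390]
cv2.imwrite("pics/t1.png",b)
r=lambda i,w,h:cv2.resize(i,(w,h),interpolation=cv2.INTER_CUBIC)
cv2.imwrite("pics/d.png",np.vstack([r(a,760,560)]))
```

```text
t 4.0333 pos [ 0.39   -0.1213  0.0536] yaw 82.02 q [-0.301 -0.011 -0.629  0.952 -0.001 -0.161] F [ 0.26 -0.97 -1.76] w 0.0114
shift [-0.0003  0.0199  0.0066] turn [0.0004 0.0016 0.0003] rows>= 0.5
```

View pics/d.png

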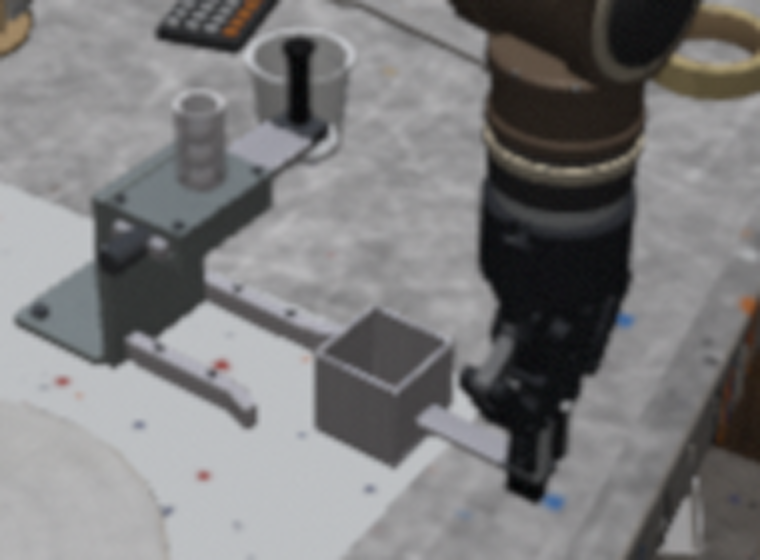

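```bash
python3 - <<'E'
from h import *
q=[plane("scene",(np.array(p)+.5)/4-.5+[240,190],.063) for p in[(378,309),(452,348),(393,389),(318,351)]]
q=np.array(q);print(q,q.mean(0),D(-.13,0))
for i in range(4):
  v=q[(i+1)%4]-q[i];print(np.linalg.norm(v),np.degrees(np.arctan2(v[1],v[0])))
E
python3 - <<'E'
import sys;sys.path.insert(0,'.')
from h import *
r=cv2.resize(cv2.imread("pics/t1.png"),None,fx=5,fy=5,interpolation=cv2.INTER_CUBIC)
cv2.imwrite("pics/t1b.png",r)
E
```

```text
[[ 0.50821664 -0.16433664]
 [ 0.45659625 -0.15356511]
 [ 0.46839056 -0.10691416]
 [ 0.51897025 -0.11523157]] [ 0.48804343 -0.13501187] [ 0.48396515 -0.1348075 ]
0.052732245217079296 168.21332562505407
0.04811877662425282 75.81177499837484
0.05125899901880635 -9.338242689629988
0.05026875756435255 -102.35232049808495
```

View pics/t1b.png

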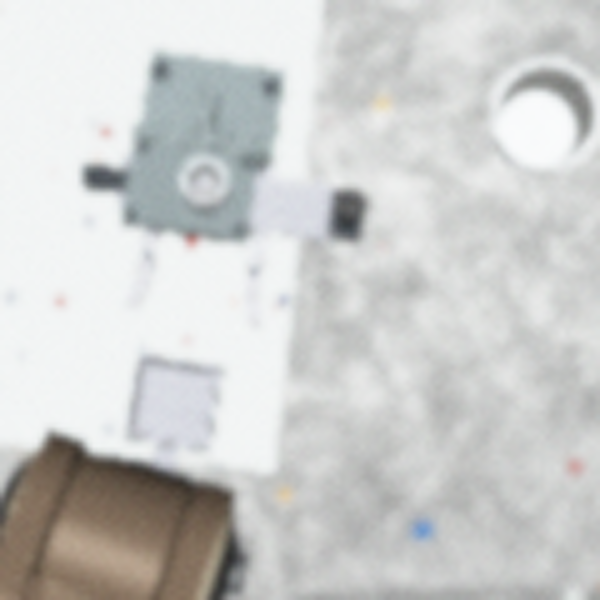

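Request:
send_rows --plan '[[[0, 0.005, 0.003, 0, 0, 0], [0, 0.012, 0.007, 0, 0, 0], [0, 0.02, 0.007, 0, 0, 0], [0, 0.028, 0.007, 0, 0, 0], [0, 0.036, 0.007, 0, 0, 0], [0, 0.044, 0.007, 0, 0, 0], [0, 0.052, 0.007, 0, 0, 0], [0, 0.06, 0.007, 0, 0, 0], [0, 0.06, 0.007, 0, 0, 0], [0, 0.06, 0.007, 0, 0, 0]]]'

```text
time_s: 4.97
tool_pos: [0.4502, -0.1306, 0.0465]
tcp_rot: [0.001, 0.755, 0.656, -0.0]
wrist_force: [-0.6, -0.9, -2.3]
width: 0.0114
```

Run:
```python
from h import *
go([*D(-.165,0),.0465],82);go([*D(-.092,0),.0465],82)
a=env.grab_frame("scene")[:,:,::-1][190:330,240:430];b=env.grab_frame("top")[:,:,::-1][185:305,270:390]
r=lambda i,w,h:cv2.resize(i,(w,h),interpolation=cv2.INTER_CUBIC)
cv2.imwrite("pics/e.png",np.hstack([r(a[20:,0:120],480,480),r(b[30:80,15:65],320,480)]))
```

```text
t 4.9667 pos [ 0.4502 -0.1306  0.0465] yaw 81.94 q [-0.282  0.107 -0.521  0.942 -0.001 -0.141] F [-0.58 -0.91 -2.28] w 0.0114
shift [ 0.0006 -0.001   0.    ] turn [ 0.0003  0.0016 -0.0014] rows>= 0.0
t 4.9667 pos [ 0.4502 -0.1306  0.0465] yaw 81.94 q [-0.282  0.107 -0.521  0.942 -0.001 -0.141] F [-0.58 -0.91 -2.28] w 0.0114
shift [0.0007 0.072  0.    ] turn [ 0.0003  0.0016 -0.0014] rows>= 1.7
```

View pics/e.png

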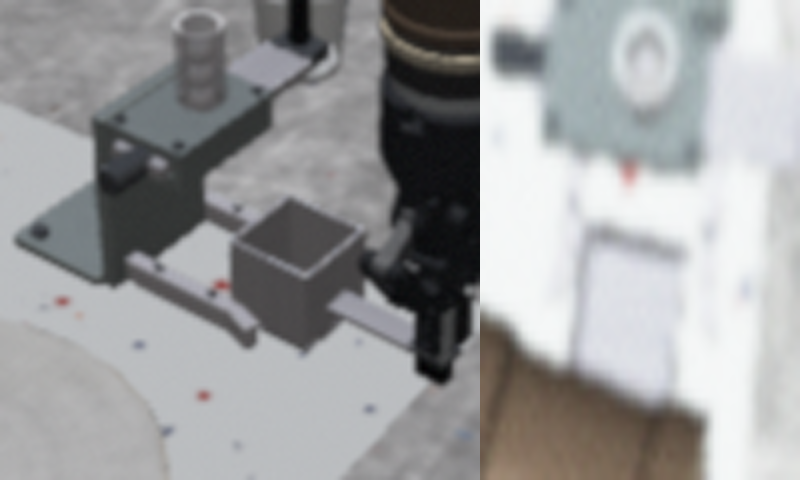

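The cup front is between the rails with almost no force; in the top crop it sits slightly towards the left rail, so I'll go on with a small shift to -y and watch the force.

Request:
send_rows --plan '[[[-0.001, 0.004, 0, 0, 0, 0], [-0.0015, 0.009, 0, 0, 0, 0], [-0.0015, 0.014, 0, 0, 0, 0], [-0.0015, 0.019, 0, 0, 0, 0], [-0.0015, 0.024, 0, 0, 0, 0], [-0.0015, 0.03, 0, 0, 0, 0], [-0.0015, 0.03, 0, 0, 0, 0], [-0.0015, 0.03, 0, 0, 0, 0]]]'

```text
time_s: 5.73
tool_pos: [0.4793, -0.1362, 0.0464]
tcp_rot: [0.0, 0.755, 0.656, -0.001]
wrist_force: [-0.5, 0.8, -1.7]
width: 0.0118
```

Request:
send_rows --plan '[[[0, 0.005, 0, 0, 0, 0], [0, 0.01, 0, 0, 0, 0], [0, 0.015, 0, 0, 0, 0], [0, 0.02, 0, 0, 0, 0], [0, 0.025, 0, 0, 0, 0], [0, 0.03, 0.001, 0, 0, 0], [0, 0.034, 0.0015, 0, 0, 0], [0, 0.034, 0.0015, 0, 0, 0], [0, 0.034, 0.0015, 0, 0, 0]]]'

```text
time_s: 6.48
tool_pos: [0.5133, -0.141, 0.0448]
tcp_rot: [0.0, 0.755, 0.656, -0.001]
wrist_force: [1.0, -0.5, -0.6]
width: 0.0113
```

Request:
send_rows --plan '[[[0, 0.002, 0, 0, 0, 0], [0, 0.004, 0, 0, 0, 0], [0, 0.006, 0, 0, 0, 0], [0, 0.008, 0, 0, 0, 0], [0, 0.008, 0, 0, 0, 0], [0, 0.008, 0, 0, 0, 0]]]'

```text
time_s: 6.98
tool_pos: [0.5172, -0.1416, 0.0447]
tcp_rot: [-0.002, 0.755, 0.656, -0.003]
wrist_force: [-16.5, 1.9, 12.1]
width: 0.0114
```

Request:
send_rows --plan '[[[0, -0.001, 0, 0, 0, 0], [0, -0.001, 0, 0, 0, 0], [0, -0.001, 0, 0, 0, 0], [0, -0.001, 0, 0, 0, 0], [0, -0.001, 0, 0, 0, 0]]]' --hand 0.35

```text
time_s: 7.4
tool_pos: [0.5167, -0.1416, 0.0449]
tcp_rot: [-0.002, 0.755, 0.656, -0.003]
wrist_force: [-1.1, -0.0, -0.3]
width: 0.0297
```

Run:
```python
from h import *
go([*D(-.092,0),.0465],82)
a=env.grab_frame("scene")[:,:,::-1][190:310,240:370]
cv2.imwrite("pics/f.png",cv2.resize(a,None,fx=6,fy=5,interpolation=cv2.INTER_CUBIC))
```

```text
t 7.4 pos [ 0.5167 -0.1416  0.0449] yaw 81.92 q [-0.266  0.232 -0.373  0.972 -0.002 -0.125] F [-1.1  -0.02 -0.26] w 0.0297
shift [ 0.0021  0.0046 -0.0017] turn [-0.0084  0.002  -0.0017] rows>= 0.1
```

View pics/f.png

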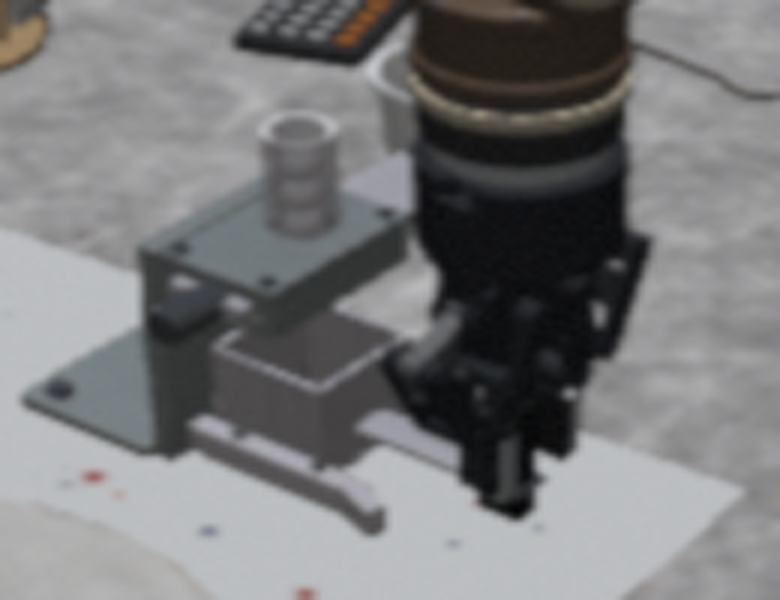

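Run:
```python
from h import *
c,s=np.cos(TH),np.sin(TH)
for k,p,z in[("front",(320,388),.055),("back",(215,347),.055),("right",(398,337),.055),("hfront+y",(268,297),.12),("hback+y",(143,248),.12),("h-y",(405,212),.12),("bottomfront",(322,462),0.008)]:
    w=plane("scene",((np.array(p)+.5)/[6,5])-.5+[240,190],z);d=w-O;print(k,w.round(4),"d",(np.array([c*d[0]+s*d[1],-s*d[0]+c*d[1]])*1000).round(1))
```

```text
front [ 0.5935 -0.1265] d [-22.7  23.4]
back [ 0.645  -0.1329] d [29.2 24.3]
right [ 0.5878 -0.1743] d [-21.7 -24.7]
hfront+y [ 0.5975 -0.1011] d [-22.3  49.2]
hback+y [ 0.6578 -0.1097] d [38.7 49. ]
h-y [ 0.5884 -0.1823] d [-20.  -32.5]
bottomfront [ 0.5965 -0.1304] d [-19.2  20. ]
```

Request:
send_rows --plan '[[[0, 0, 0, 0, 0, 0], [0, 0, 0, 0, 0, 0], [0, 0, 0, 0, 0, 0], [0, 0, 0, 0, 0, 0], [0, 0.001, 0, 0, 0, 0], [0, 0.002, 0, 0, 0, 0], [0, 0.002, 0, 0, 0, 0]]]' --hand 0

```text
time_s: 8.03
tool_pos: [0.5169, -0.1416, 0.0449]
tcp_rot: [-0.003, 0.755, 0.655, -0.004]
wrist_force: [-7.7, 0.2, 7.9]
width: 0.0114
```

Request:
send_rows --plan '[[[0, 0, 0, 0, 0, 0], [0, 0, 0, 0, 0, 0], [0, 0, 0, 0, 0, 0], [0, 0, 0, 0, 0, 0]]]' --hand 0.4

```text
time_s: 8.37
tool_pos: [0.5171, -0.1416, 0.0448]
tcp_rot: [-0.003, 0.755, 0.655, -0.004]
wrist_force: [0.3, 0.5, 0.6]
width: 0.034
```

Request:
send_rows --plan '[[[0, 0, -0.01, 0, 0, 0], [0, 0, -0.03, 0, 0, 0], [0, 0, -0.06, 0, 0, 0], [0, -0.02, -0.1, 0, 0, 0], [0, -0.03, -0.14, 0, 0, 0], [0, -0.03, -0.16, 0, 0, 0], [0, -0.03, -0.16, 0, 0, 0]]]'

```text
time_s: 8.95
tool_pos: [0.491, -0.138, 0.212]
tcp_rot: [0.001, 0.755, 0.655, -0.001]
wrist_force: [0.2, 0.8, 0.4]
width: 0.034
```

Run:
```python
from h import *
print(D(.004,-.09));go([.60,-.26,.205],37);go([.604,-.2415,.205],-8)
```

```text
[ 0.60413549 -0.24258082]
t 8.95 pos [ 0.491 -0.138  0.212] yaw 81.91 q [-0.272  0.099 -0.153  1.318 -0.003 -0.131] F [0.15 0.77 0.36] w 0.034
shift [-0.1054  0.1251  0.0073] turn [0.0018 0.0034 0.9979] rows>= 6.3
t 8.95 pos [ 0.491 -0.138  0.212] yaw 81.91 q [-0.272  0.099 -0.153  1.318 -0.003 -0.131] F [0.15 0.77 0.36] w 0.034
shift [-0.0866  0.1265  0.0073] turn [0.0032 0.0027 1.9979] rows>= 12.6
```

Request:
send_rows --plan '[[[-0.01, 0.01, 0, 0, 0, 0.12], [-0.025, 0.025, 0, 0, 0, 0.25], [-0.04, 0.04, 0, 0, 0, 0.37], [-0.055, 0.06, 0, 0, 0, 0.5], [-0.07, 0.08, 0, 0, 0, 0.62], [-0.085, 0.1, 0, 0, 0, 0.75], [-0.086, 0.115, 0, 0, 0, 0.88], [-0.087, 0.1265, 0, 0, 0, 1.0], [-0.087, 0.1265, 0, 0, 0, 1.0]]]' --hand 0.6

```text
time_s: 9.7
tool_pos: [0.6055, -0.2426, 0.211]
tcp_rot: [0.001, 0.949, 0.315, -0.001]
wrist_force: [-1.0, 0.6, -0.1]
width: 0.0509
```

Run:
```python
from h import *
go([.604,-.2415,.205],-8)
```

```text
t 9.7 pos [ 0.6055 -0.2426  0.211 ] yaw 36.74 q [-0.38   0.374  0.193  1.39  -0.003  0.55 ] F [-1.03  0.58 -0.11] w 0.0509
shift [-0.0005 -0.0018  0.006 ] turn [0.003  0.0018 0.9943] rows>= 6.2
```

Request:
send_rows --plan '[[[0, -0.0015, 0, 0, 0, 0.15], [0, -0.0015, 0, 0, 0, 0.3], [0, -0.0015, 0, 0, 0, 0.45], [0, -0.0015, 0, 0, 0, 0.6], [0, -0.0015, 0, 0, 0, 0.75], [0, -0.0015, 0, 0, 0, 0.9], [0, -0.0015, 0, 0.003, 0.002, 0.995], [0, -0.0015, 0, 0.003, 0.002, 0.995]]]'

```text
time_s: 10.37
tool_pos: [0.604, -0.2411, 0.211]
tcp_rot: [-0.0, 0.998, -0.07, -0.0]
wrist_force: [-0.5, 0.6, 0.1]
width: 0.0516
```

Run:
```python
from h import *
go([.604,-.2415,.138],-8)
a=env.grab_frame("scene")[:,:,::-1][160:300,240:370]
cv2.imwrite("pics/g.png",cv2.resize(a,None,fx=5,fy=4.28,interpolation=cv2.INTER_CUBIC))
print(a.shape)
s=env.get_state()["tool_pos"]
for X in (s+[0,0,-.019],[.6041,-.2415,.166],[.6041,-.2415,.138]):
    q=P("scene")@np.r_[X,1];q=q[:2]/q[2];print(q,((q-[240,160])*[5,4.28]).round())
```

```text
t 10.3667 pos [ 0.604  -0.2411  0.211 ] yaw -8.0 q [-0.38   0.37   0.188  1.389  0.     1.331] F [-0.54  0.56  0.08] w 0.0516
shift [0.     0.0004 0.073 ] turn [-0.0002  0.0002 -0.    ] rows>= 1.8
(140, 130, 3)
[313.95389649 191.42463259] [370. 134.]
[314.08956105 201.21315148] [370. 176.]
[314.14427122 211.55937376] [371. 221.]
```

View pics/g.png

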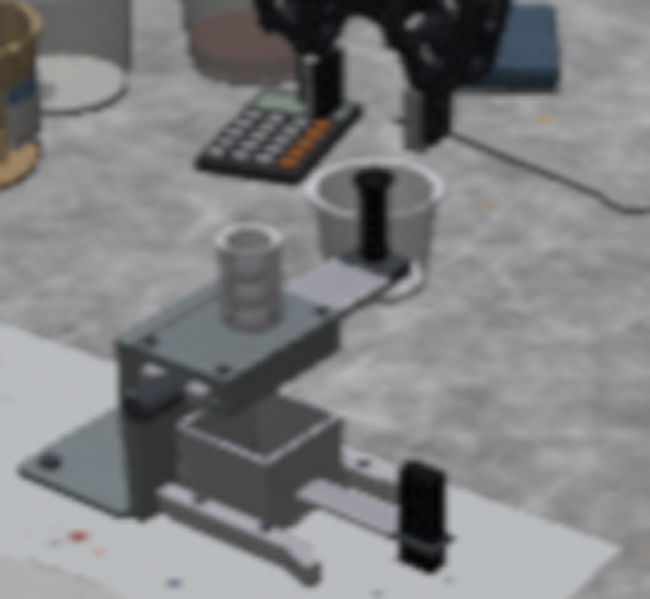

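The cup stands square and home (front rim corner at (263,457)). The gripper is centred over the post (cap at (374,175)). Next I go down and grip.

Request:
send_rows --plan '[[[0, 0, 0.02, 0, 0, 0], [0, 0, 0.04, 0, 0, 0], [0, 0, 0.055, 0, 0, 0], [0, 0, 0.068, 0, 0, 0], [0, 0, 0.072, 0, 0, 0], [0, 0, 0.072, 0, 0, 0]]]'

```text
time_s: 10.92
tool_pos: [0.6032, -0.2407, 0.1378]
tcp_rot: [-0.0, 0.998, -0.067, -0.001]
wrist_force: [-0.2, 0.1, 0.2]
width: 0.0512
```

Request:
send_rows --plan '[[[0, 0, 0, 0, 0, 0], [0, 0, 0, 0, 0, 0], [0, 0, 0, 0, 0, 0], [0, 0, 0, 0, 0, 0], [0, 0, 0, 0, 0, 0], [0, 0, 0, 0, 0, 0], [0, 0, 0, 0, 0, 0], [0, 0, 0, 0, 0, 0]]]' --hand 0 --squeeze 70

```text
time_s: 11.58
tool_pos: [0.6062, -0.2412, 0.1393]
tcp_rot: [0.0, 0.998, -0.067, 0.002]
wrist_force: [9.0, -1.8, -2.4]
width: 0.0138
```

Run:
```python
from h import *
s=env.get_state()["tool_pos"]
go(s+.032*np.array([np.sin(TH),-np.cos(TH),0]),-8)
```

```text
t 11.5833 pos [ 0.6062 -0.2412  0.1393] yaw -7.63 q [-3.790e-01  3.830e-01  4.900e-02  1.233e+00  1.000e-03  1.325e+00] F [ 9.02 -1.77 -2.37] w 0.0138
shift [-0.0002  0.032  -0.    ] turn [-0.0003 -0.005   0.0083] rows>= 0.8
```

Request:
send_rows --plan '[[[0, 0.003, 0, 0, 0, 0], [0, 0.007, 0, 0, 0, 0], [0, 0.012, 0, 0, 0, 0], [0, 0.017, 0, 0, 0, 0], [0, 0.022, 0, 0, 0, 0], [0, 0.027, 0, 0, 0, 0], [0, 0.032, 0, 0, 0, 0], [0, 0.032, 0, 0, 0, 0], [0, 0.032, 0, 0, 0, 0], [0, 0.032, 0, 0, 0, 0]]]'

```text
time_s: 12.42
tool_pos: [0.6021, -0.2719, 0.1393]
tcp_rot: [-0.001, 0.998, -0.066, 0.002]
wrist_force: [2.2, 7.0, -3.6]
width: 0.014
```

Run:
```python
from h import *
s=env.get_state();d=s["tool_pos"]-[.6062,-.2412,.1393];print(d*1000,np.hypot(*d[:2])*1000,s["wrist_force"].round(1),s["width"])
go([.6062+.032*np.sin(TH),-.2412-.032*np.cos(TH),.1393],-8)
a=env.grab_frame("scene")[:,:,::-1][185:295,250:370];b=env.grab_frame("top")[:,:,::-1][205:245,295:335]
r=lambda i,w,h:cv2.resize(i,(w,h),interpolation=cv2.INTER_CUBIC)
cv2.imwrite("pics/i.png",np.hstack([r(a,480,440),r(b,320,440)]))
```

```text
[-4.08211348e+00 -3.06789003e+01 -9.77809009e-03] 30.949290347449843 [ 2.2  7.  -3.6] 0.013953313510194831
t 12.4167 pos [ 0.6021 -0.2719  0.1393] yaw -7.57 q [-0.426  0.399  0.073  1.241  0.004  1.277] F [ 2.17  7.04 -3.58] w 0.014
shift [-0.0002  0.001  -0.    ] turn [-0.0038 -0.0051  0.0095] rows>= 0.1
```

View pics/i.png

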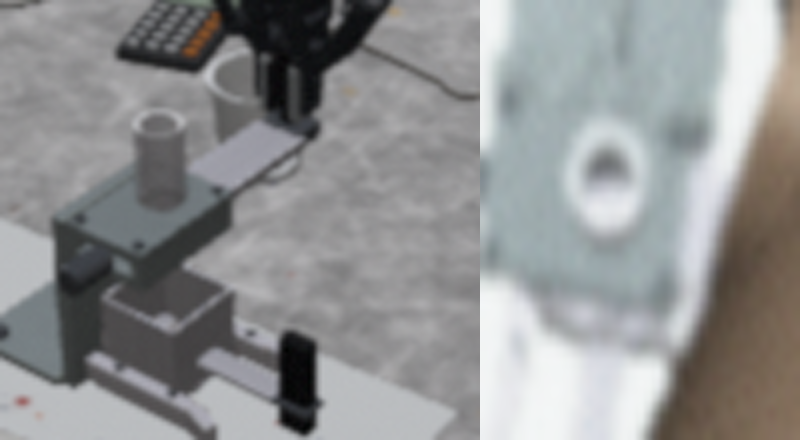

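The tube is empty and balls are in the cup (seen at (165,320)). The travel is 31.0 mm because the arm gives about 1 mm under the spring, so I'll trim it to 32 mm.

Request:
send_rows --plan '[[[0, 0.001, 0, 0, 0, 0], [0, 0.002, 0, 0, 0, 0], [0, 0.002, 0, 0, 0, 0], [0, 0.002, 0, 0, 0, 0], [0, 0.002, 0, 0, 0, 0]]]'

```text
time_s: 12.93
tool_pos: [0.602, -0.2726, 0.1393]
tcp_rot: [-0.003, 0.998, -0.065, 0.002]
wrist_force: [1.4, 6.0, -4.1]
width: 0.0135
```

Run:
```python
from h import *
s=env.get_state();d=s["tool_pos"]-[.6062,-.2412,.1393];print(d*1000,np.hypot(*d[:2])*1000,s["wrist_force"].round(1),s["width"])
im=env.grab_frame("scene")[:,:,::-1]
a=im[195:255,270:350];b=im[240:290,265:345]
r=lambda i,w,h:cv2.resize(i,(w,h),interpolation=cv2.INTER_CUBIC)
cv2.imwrite("pics/j.png",np.hstack([r(a,440,330),r(cv2.convertScaleAbs(b,alpha=1.6),352,330)]))
```

```text
[-4.19090091e+00 -3.13519527e+01 -2.01492751e-02] 31.63081702989986 [ 1.4  6.  -4.1] 0.013522245430126636
```

View pics/j.png

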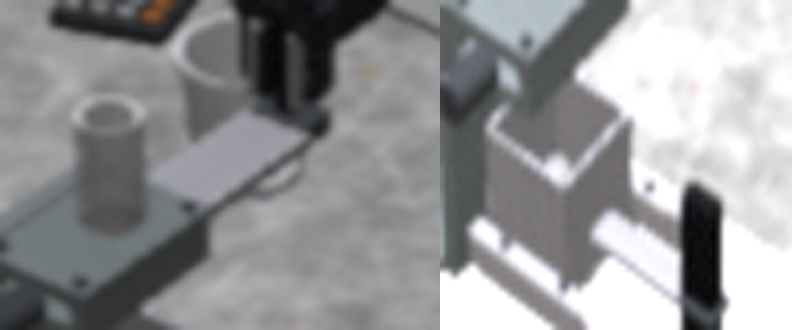

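Run:
```python
from h import *
g=cv2.cvtColor(env.grab_frame("scene"),cv2.COLOR_RGB2GRAY)
g0=cv2.imread("pics/scene0.png",0)
# strip-to-base edge along gate axis (z~.113), before/after, averaged over strip width
for n,im in(("before",g0),("now",g)):
    out=[]
    for y in np.arange(-.024,-.130,-.002):
        v=[]
        for x in(-.002,.001,.004,.007,.01):
            q=P("scene")@np.r_[D(x,y),.115,1];q=q[:2]/q[2]
            v.append(cv2.getRectSubPix(im,(1,1),tuple(map(float,q)))[0,0])
        out.append(int(np.mean(v)))
    print(n,out)
print(np.linalg.norm(plane("scene",(329.6,217.2),.113)-plane("scene",(321.6,222.6),.113)))
```

```text
before [96, 100, 104, 107, 109, 112, 118, 128, 137, 143, 145, 146, 146, 145, 145, 145, 145, 145, 145, 145, 144, 144, 143, 142, 138, 128, 111, 89, 70, 57, 46, 36, 26, 20, 18, 20, 24, 32, 43, 55, 66, 77, 86, 90, 93, 93, 94, 93, 93, 92, 91, 92, 94, 97]
now [103, 107, 111, 114, 117, 121, 127, 138, 148, 154, 157, 157, 158, 158, 158, 157, 157, 157, 157, 157, 157, 157, 156, 156, 157, 156, 156, 156, 156, 156, 155, 155, 155, 155, 155, 155, 154, 153, 153, 150, 143, 129, 109, 87, 70, 59, 50, 44, 42, 47, 53, 57, 58, 54]
0.030735844133819298
```

Request:
send_rows --plan '[[[0, 0.001, 0, 0, 0, 0], [0, 0.0018, 0, 0, 0, 0], [0, 0.0018, 0, 0, 0, 0], [0, 0.0018, 0, 0, 0, 0], [0, 0.0018, 0, 0, 0, 0], [0, 0.0018, 0, 0, 0, 0], [0, 0.0018, 0, 0, 0, 0]]]'

```text
time_s: 13.62
tool_pos: [0.602, -0.2731, 0.1393]
tcp_rot: [-0.004, 0.998, -0.065, 0.002]
wrist_force: [2.5, 6.9, -2.3]
width: 0.0137
```

Run:
```python
from h import *
s=env.get_state();d=s["tool_pos"]-[.6062,-.2412,.1393];print(d*1000,np.hypot(*d[:2])*1000,s["wrist_force"].round(1),s["width"],s["dq"].round(3))
g=cv2.cvtColor(env.grab_frame("scene"),cv2.COLOR_RGB2GRAY)
out=[]
for y in np.arange(-.100,-.122,-.002):
    v=[]
    for x in(-.002,.001,.004,.007,.01):
        q=P("scene")@np.r_[D(x,y),.115,1];q=q[:2]/q[2];v.append(cv2.getRectSubPix(g,(1,1),tuple(map(float,q)))[0,0])
    out.append(int(np.mean(v)))
print(out)
```

```text
[ -4.24925092 -31.91043473  -0.03863572] 32.192110496621865 [ 2.5  6.9 -2.3] 0.013732399738652756 [ 0.    -0.     0.    -0.003 -0.    -0.   ]
[154, 152, 147, 135, 117, 95, 77, 65, 55, 48, 45]
```

```bash
python3 -c "
from plant import env
print(env.close_job());s=env.get_state();print(s['tool_pos'],s['time_s'])"
```

```text
the job is handed in; nothing more can be done
None
the job is handed in; nothing more can be done
```

The cup is home under the spout, the gate is held open at the line by its handle, and the job was handed in at about 13.7 s.

- **Cup:** I carried it by its grip, a few millimetres off the bench, to the rail mouth. From there I slid it in until it met the back plate at about 16 N, then pressed it again at about 8 N and let go. It stands upright between the rails. Its front rim measured within about 3 mm of the home position, which is within the picture error. My predicted stopping point was 4 mm further on, but the firm stop and the rim position both say it is home.
- **Gate:** I gripped the post with 70 N across the pull direction and pulled. The last readings were 32.2 mm from the arm's travel and about 31.7 mm from the edge of the gate strip in the picture. The housing's edge hides the black line itself in the camera view, so I did not see it line up directly.
- **Balls:** The tube is empty. At least one ball shows in the cup and none were seen outside it, but I did not count all three.
- **Other checks:** The arm was still gripping and at rest when I handed in, with about 7 N of spring pull on it. I planned the moves clear of the bystanders and saw none moved, but I did not measure their positions again at the end.

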